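Close a casting-mould frame evenly with its four wing screws

TASK

The lid of the square mould frame on the jeweller's bench must be drawn down evenly: two opposite wing screws are already about half way, the other two are still loose. Turn the two loose ones clockwise to about half way as well, and only then tighten all four clockwise to their stops in crisscross order: one, then the one diagonally opposite, then the other two.

Things in the scene. Friction and masses are not known exactly. Their poses are not given: they have to be found in the camera images.
- frame: fixed square mould frame: dark base 156 x 156 mm, aluminium sides, steel lid 148 x 148 mm with a small pour hole in its centre, flat lid top 52 mm above the bench. Origin: centre of its underside; x, y along its sides, z up. Four wing screws on the lid, one near each corner; they do not rise or sink. The narrow mould with two wing screws and the loose wing screw are not part of the job
- screw_a (a joint): brass wing screw at (+52, +52) mm in the frame, diagonal to screw_c. Rad, clockwise from above = tightening. 0 loosest: wings square to the frame's diagonal through it; 0.785 half way: wings parallel to frame sides; 1.571 stop, tight: wings along the diagonal. Wing heading = frame yaw + 135 deg - value. Friction about 0.06 N m, stays put. Wings: upright bar 46 long, 10 thick, 10-34 mm above the lid, on a 20 mm hub
- screw_b (a joint): brass wing screw at (-52, +52) mm in the frame, diagonal to screw_d. Rad, clockwise from above = tightening. 0 loosest: wings square to the frame's diagonal through it; 0.785 half way: wings parallel to frame sides; 1.571 stop, tight: wings along the diagonal. Wing heading = frame yaw + 225 deg - value. Friction about 0.06 N m, stays put. Wings: upright bar 46 long, 10 thick, 10-34 mm above the lid, on a 20 mm hub
- screw_c (a joint): brass wing screw at (-52, -52) mm in the frame, diagonal to screw_a. Rad, clockwise from above = tightening. 0 loosest: wings square to the frame's diagonal through it; 0.785 half way: wings parallel to frame sides; 1.571 stop, tight: wings along the diagonal. Wing heading = frame yaw + 315 deg - value. Friction about 0.06 N m, stays put. Wings: upright bar 46 long, 10 thick, 10-34 mm above the lid, on a 20 mm hub
- screw_d (a joint): brass wing screw at (+52, -52) mm in the frame, diagonal to screw_b. Rad, clockwise from above = tightening. 0 loosest: wings square to the frame's diagonal through it; 0.785 half way: wings parallel to frame sides; 1.571 stop, tight: wings along the diagonal. Wing heading = frame yaw + 45 deg - value. Friction about 0.06 N m, stays put. Wings: upright bar 46 long, 10 thick, 10-34 mm above the lid, on a 20 mm hub
There are look-alikes about, which are no part of the job. What is shaped like the frame but turquoise is not meant.

How it is judged:
By the outcome, as a careful person would: the job done as asked, in the order asked, and still so for the second after the job is handed in, with the robot touching nothing.
It also fails if it takes over 64 s, if anything falls off the work surface, if the arm or the gripper's body presses on something with over 40 N, if the wrist force passes 120 N, or if a joint passes its speed limit or range.

ROBOT

A 6-joint arm with a two-finger parallel gripper is mounted at the origin on the work surface. World frame = base frame: x ahead of the robot, y to its left, z up, the work surface at z = 0. Lengths are in m, angles in degrees, forces in N, time in s.
With the tool pointing down it reaches from about 0.4 to 0.825 m from the base axis. Payload 7 kg.
Tool frame: the origin (TCP) lies midway between the tips of the shut fingers; the grasp point (between the pads) lies hold_point_z behind it (hold_point_z is the distance from the TCP to the grasp point, in m); z points along the fingers, y is the line along which they close (so a half turn about z gives the same grasp; the last joint's range is limited). The gripper opens to 88 mm and grips with 3 to 60 N. Pads are 19 mm wide; open, the fingers measure 130 mm over their backs; the gripper's body (78 mm by 193 mm) begins 47 mm behind the grasp point.
Start: joints at [-52.42, 20.546, 0.682, 0, -70.136, -16.507], TCP at [0.243, -0.63, 0.203] pointing down, gripper open.
Joint ranges: [-176.03, 176.03], [-82.01, 121.73], [-58.28, 71.71], [-173.87, 95.51], [-174.79, -0.11], [-173.66, 173.66]. Speed limits (degrees/s): [136.94, 136.94, 172.46, 180, 180, 180].

INTERFACE

Orientations are given as [roll, pitch, yaw] about the fixed x, y, z axes, in that order (R = Rz(yaw) Ry(pitch) Rx(roll)).
In Python, from plant import * gives the robot as it stands.
- The arm moves only by the tool step_arm, never from a script. Its argument "steps" is a list that holds one entry, the list of rows, each a list of 6 numbers: the shift along the tool's x, y, z scaled (see below), then the turn, a rotation vector about the tool's x, y, z scaled (see below). In form: [[[tx, ty, tz, wx, wy, wz], ...]]. A call has 1 to 20 rows; each row is the pose to reach, as a shift and turn from the pose commanded when the call began, along the tool's axes at that moment; what a row does not reach only later rows make up. The controller multiplies each number of a shift by 100 mm and each number of a turn by 0.5 rad. A row lasts 1/10 s, in which the tool goes at most 50 mm and 8.59 degrees, less where a joint would pass 70% of its speed; a pose out of reach is approached as far as the arm can. A call with a number of a shift or a turn outside -1 to 1 is refused whole. A call with a gripper value outside its range is refused whole. "jaw" is the closure in counts, from 0 (fully open) to 255 (shut), set as the call begins (left out, the last holds). The fingers move at their own pace and stop on an object; the grip force is fixed at half the most. Time passes only in rows, so rows that repeat a pose let the fingers close. It gives the time, the measured TCP pose, the force, the opening and the grip force at its end, in the units of the state.
- get_obs(): the state, without advancing time (a new reading comes with each control period).
- snapshot(name): name is "scene" or "top"; returns (picture, depth): 480x640x3 uint8, red, green, blue; 480x640 float32, m along the optical axis (not along the pixel's ray), 0 where there is no reading.
- calibration(name): a dict with "mtx" (3x3 intrinsics, pixels), "rvec" (rotation vector, rad) and "tvec" (3), from world to camera coordinates, as OpenCV has them. Camera axes: x right, y down, z forward; pixel columns grow to the right and rows downward; lengths in m; the calibration is good to about 2 mm. A picture is of the moment at which its call begins. calibration takes no time and is no camera call.
- close_job(): hands the job in; it is judged then, once.
The state is a dict: "clock": time; "joint_pos": joint angles; "qvel": joint speeds; "tau": joint torques, N m; "tool_pos": TCP position; "orientation": TCP orientation; "force": force on the tool from outside, world axes, zero at the start; "moment": the same for the moment, N m; "opening": finger opening in m; "gripper_force": force on a finger pad.
Only numpy, scipy, OpenCV 4.12 (cv2) and the standard library are available. Lean on these libraries where they do the work, as an engineer would, in place of code of your own. Each camera call takes 0.05 s, during which the arm holds its last target. There are 200 camera calls.

## Working session

There is one attempt and no reset: what is moved stays moved. The work goes in short steps, Python scripts to look and compute and a tool call to move; the robot and the scene stay as the last step left them, time stands still between calls to the robot, and variables do not carry over. Pictures are saved under pics/ and viewed, at most 10 in all, crops included, and the job is handed in when it is done.

Besides the shell and the picture viewer there is one more tool, called after ">>>" in YAML: its name, and indented under it one key for each argument. step_arm: Moves the arm, as the interface text tells. Its arguments: {"type":"object","properties":{"steps":{"type":"array","items":{"type":"array","items":{"type":"array","items":{"type":"number","minimum":-1,"maximum":1}}}},"jaw":{"type":"number"}},"required":["steps"]}

```bash
mkdir -p pics
python3 - <<'E'
from plant import *
import cv2,numpy as np
for n in("scene","top"):
    p,d=snapshot(n); cv2.imwrite(f"pics/{n}0.png",p[:,:,::-1]); np.save(f"pics/{n}0.npy",d)
    c=calibration(n); print(n,c)
print(get_obs())
E
```

```text
scene {'mtx': array([[547.23074162,   0.        , 318.3881234 ],
       [  0.        , 547.23074162, 250.14813876],
       [  0.        ,   0.        ,   1.        ]]), 'rvec': array([ 2.14729273,  1.54161327, -0.43964011]), 'tvec': array([-0.23964109, -0.29255946,  1.29811332])}
top {'mtx': array([[502.25732301,   0.        , 320.37151828],
       [  0.        , 502.25732301, 235.15557471],
       [  0.        ,   0.        ,   1.        ]]), 'rvec': array([ 2.20797741e+00, -2.15760747e+00,  1.31140123e-03]), 'tvec': array([0.09960982, 0.43018255, 1.00042556])}
{'clock': 0.1, 'joint_pos': array([-5.24203438e+01,  2.05843428e+01,  6.40265488e-01, -1.83911276e-02,
       -7.01371821e+01, -1.65039346e+01]), 'qvel': array([-0.0056042 , -0.0571205 ,  0.11521579,  0.06323596, -0.01384928,
       -0.00140492]), 'tau': array([ 4.19589669e-04, -5.84165275e+01,  2.93752688e+01,  7.01544285e+00,
        1.01574662e-02, -5.31738715e-05]), 'tool_pos': array([ 0.24250402, -0.62942675,  0.20185753]), 'orientation': array([ 1.79917176e+02, -6.50865453e-03, -1.58930535e+02]), 'force': array([ 0.2154128 , -0.029734  , -0.67303936]), 'moment': array([ 0.00811711,  0.00680809, -0.00015274]), 'gripper_force': 0.0, 'opening': 0.08778337659420545}
```

View pics/top0.png

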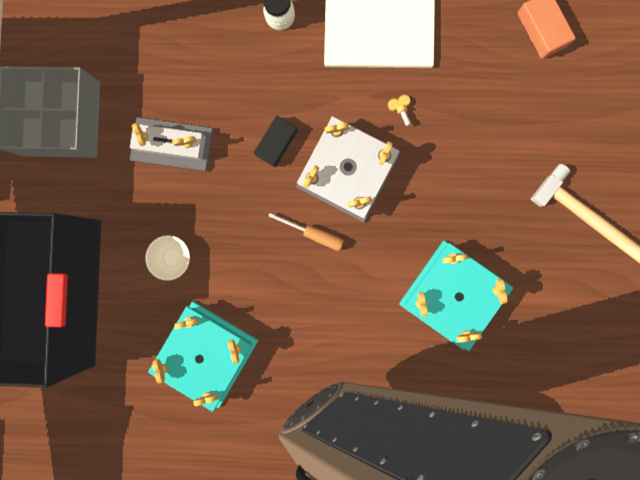

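View pics/scene0.png

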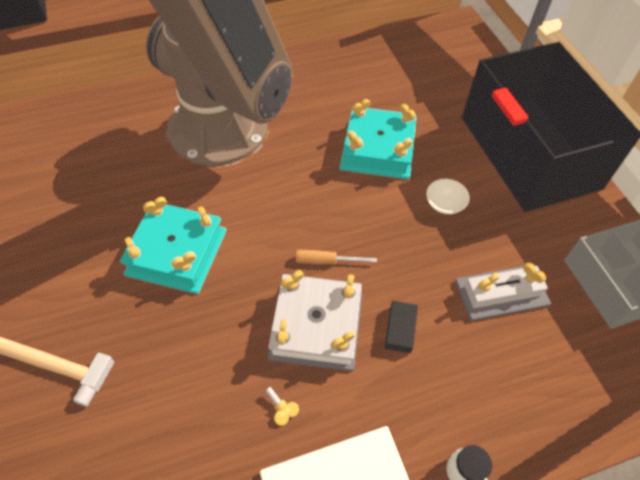

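The top view shows the steel-lidded frame at (348,167). Things that could be taken for it: turquoise frames at (203,357) and (457,296), the narrow mould at (171,143) and the loose wing screw at (402,107). I choose the steel frame and will check it in a metric crop.

```bash
cat > h.py <<'E'
from plant import *
import cv2,numpy as np
def cloud(n,p,d):
    c=calibration(n);K=c["mtx"];R=cv2.Rodrigues(np.array(c["rvec"]))[0];t=np.array(c["tvec"]).ravel()
    v,u=np.mgrid[:480,:640]
    P=np.stack([(u-K[0,2])/K[0,0]*d,(v-K[1,2])/K[1,1]*d,d],-1)
    W=(P-t)@R; W[d==0]=np.nan
    return W
def wings(W,c,yaw,zl):
    out=[]
    for k,a in enumerate((45,135,225,315)):
        th=np.radians(yaw+a); q=c+0.0735391*np.array([np.cos(th),np.sin(th)])
        m=(np.hypot(W[...,0]-q[0],W[...,1]-q[1])<.030)&(W[...,2]>zl+.024)&(W[...,2]<zl+.045)
        p=W[m][:,:2]
        if len(p)<8: out.append(("abcd"[k],len(p),q.round(4)));continue
        e,V=np.linalg.eigh(np.cov(p.T)); h=np.degrees(np.arctan2(V[1,1],V[0,1]))
        val=(yaw+135+90*k-h)%180
        if val>150: val-=180
        out.append(("abcd"[k],len(p),q.round(4),p.mean(0).round(4),"head",round(h,1),"val",round(val,1)))
    return out
E
python3 - <<'E'
from h import *
for n,(u,v) in (("top",(348,167)),("scene",(316,314))):
    p=cv2.imread(f"pics/{n}0.png");d=np.load(f"pics/{n}0.npy");W=cloud(n,p,d)
    q=W[v-25:v+25,u-25:u+25].reshape(-1,3);zl=np.nanmedian(q[:,2]);c0=np.nanmedian(q[:,:2],0)
    m=(abs(W[...,2]-zl)<.006)&(np.hypot(W[...,0]-c0[0],W[...,1]-c0[1])<.13)
    m=cv2.morphologyEx(m.astype(np.uint8),cv2.MORPH_OPEN,np.ones((3,3)))>0
    r=cv2.minAreaRect(W[m][:,:2].astype(np.float32)*1000);print(n,zl,r)
    c=np.array(r[0])/1000
    for w in wings(W,c,r[2],zl):print(w)
p=cv2.imread("pics/top0.png")[100:240,270:430];cv2.imwrite("pics/crop.png",cv2.resize(p,None,fx=4,fy=4,interpolation=2))
E
```

```text
top 0.0521291864721581 ((559.7200317382812, 57.9976806640625), (148.0654296875, 148.45950317382812), 63.38435363769531)
('a', 134, array([0.5365, 0.1278]), array([0.5356, 0.1274]), 'head', np.float64(149.5), 'val', np.float64(48.9))
('b', 130, array([0.4899, 0.0348]), array([0.4893, 0.0352]), 'head', np.float64(106.0), 'val', np.float64(2.4))
('c', 121, array([ 0.5829, -0.0118]), array([ 0.5818, -0.0114]), 'head', np.float64(157.3), 'val', np.float64(41.0))
('d', 139, array([0.6295, 0.0812]), array([0.6285, 0.0809]), 'head', np.float64(102.8), 'val', np.float64(5.6))
scene 0.051237685537700896 ((563.1871337890625, 56.97593688964844), (148.220458984375, 150.2421875), 63.54916000366211)
('a', 125, array([0.5398, 0.1267]), array([0.5419, 0.1258]), 'head', np.float64(149.6), 'val', np.float64(49.0))
('b', 153, array([0.4935, 0.0336]), array([0.4947, 0.033 ]), 'head', np.float64(106.3), 'val', np.float64(2.2))
('c', 147, array([ 0.5866, -0.0127]), array([ 0.589 , -0.0132]), 'head', np.float64(156.5), 'val', np.float64(42.1))
('d', 175, array([0.6329, 0.0804]), array([0.6338, 0.0792]), 'head', np.float64(102.0), 'val', np.float64(6.6))
```

View pics/crop.png

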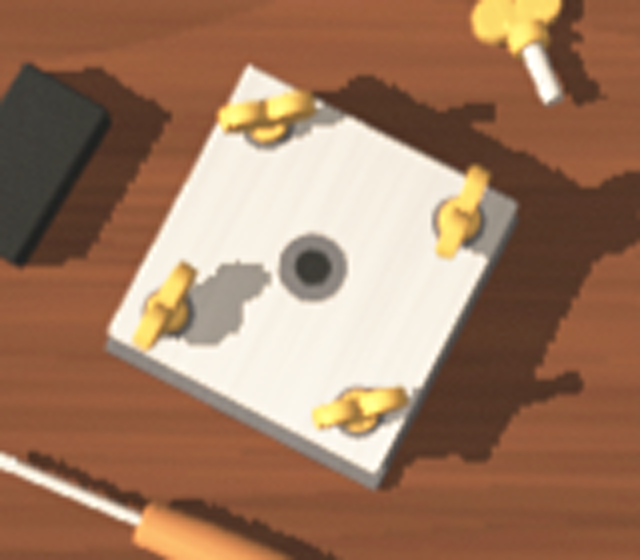

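The crop shows the steel lid. Screw d is at crop (265,110) and b at (360,410), both loose. Screw a is at (165,305) and c at (460,215), both about half way.

```bash
cat >> h.py <<'E'
from scipy.spatial.transform import Rotation as Ro
def go(x,y,z,yaw):
    "row to write, from present pose"
    o=get_obs();R=Ro.from_euler('xyz',o["orientation"],degrees=True);T=Ro.from_euler('xyz',[180,0,yaw],degrees=True)
    s=R.inv().apply(np.array([x,y,z])-o["tool_pos"])/.1; w=(R.inv()*T).as_rotvec()/.5
    return np.r_[s,w].round(3).tolist()
E
python3 - <<'E'
from h import *
import plant
print([n for n in dir(plant) if n[0]!='_']); print(globals().get("hold_point_z"))
print(go(.4919,.0342,.203,-74))
E
```

```text
['PlanningError', 'calibration', 'close_job', 'get_obs', 'hold_point_z', 'snapshot']
0.0188
[-4.713, 5.296, -0.004, 0.003, 0.002, -2.965]
```

```bash
cat >> h.py <<'E'
def plan(x,y,z,yaw,k):
    o=get_obs();p0=o["tool_pos"];y0=o["orientation"][2];p1=np.array([x,y,z]);P=p0;Y=y0
    print("now",p0.round(4),o["orientation"].round(2))
    for i in range(1,k+1):
        Pn=p0+(p1-p0)*i/k;Yn=y0+(yaw-y0)*i/k
        s=Ro.from_euler('xyz',[180,0,Y],degrees=True).inv().apply(Pn-P)/.1
        w=-np.radians(Yn-Y)/.5; print(s.round(3).tolist(),round(w,3));P,Y=Pn,Yn
E
python3 -c "
from h import *
plan(.4919,.0342,.16,-74,6)"
```

```text
now [ 0.2425 -0.6294  0.2019] [ 1.7992e+02 -1.0000e-02 -1.5893e+02]
[-0.785, 0.883, 0.07] -0.494
[-0.977, 0.664, 0.07] -0.494
[-1.11, 0.405, 0.07] -0.494
[-1.175, 0.121, 0.07] -0.494
[-1.169, -0.17, 0.07] -0.494
[-1.092, -0.451, 0.07] -0.494
```

>>> step_arm:
  steps:
    - [[-0.3, 0.33, 0.02, 0, 0, 0], [-0.6, 0.66, 0.04, 0, 0, 0], [-0.89, 1, 0.05, 0, 0, 0]]
  jaw: 120

```text
clock: 0.4
tool_pos: [0.2897, -0.503, 0.1966]
orientation: [179.9, -0.0, -159.0]
force: [1.0, 1.2, 0.8]
opening: 0.0692
gripper_force: 0.0
```

>>> step_arm:
  steps:
    - [[-0.3, 0.33, 0.02, 0, 0, 0], [-0.6, 0.66, 0.04, 0, 0, 0], [-0.89, 1, 0.05, 0, 0, 0]]

```text
clock: 0.7
tool_pos: [0.337, -0.3774, 0.1922]
orientation: [180.0, -0.0, -158.9]
force: [0.7, 0.1, 0.2]
opening: 0.0484
gripper_force: 0.0
```

>>> step_arm:
  steps:
    - [[-0.3, 0.33, 0.02, 0, 0, 0], [-0.6, 0.66, 0.04, 0, 0, 0], [-0.89, 1, 0.05, 0, 0, 0]]

```text
clock: 1.0
tool_pos: [0.384, -0.2522, 0.1874]
orientation: [180.0, -0.0, -158.9]
force: [1.7, -0.2, 0.5]
opening: 0.0464
gripper_force: 0.0
```

>>> step_arm:
  steps:
    - [[-0.3, 0.33, 0.02, 0, 0, -0.25], [-0.6, 0.66, 0.04, 0, 0, -0.5], [-0.89, 1, 0.05, 0, 0, -0.75], [-0.89, 1, 0.05, 0, 0, -1], [-0.89, 1, 0.05, 0, 0, -1]]

```text
clock: 1.5
tool_pos: [0.4312, -0.1273, 0.1825]
orientation: [180.0, -0.0, -130.0]
force: [-0.9, -0.1, 0.1]
opening: 0.0465
gripper_force: 0.0
```

```bash
python3 -c "
from h import *
plan(.4919,.0342,.15,-74,2);print(get_obs()['clock'],get_obs()['opening'],get_obs()['joint_pos'])"
```

```text
now [ 0.4312 -0.1273  0.1825] [ 1.7998e+02 -2.0000e-02 -1.3000e+02]
[-0.814, 0.287, 0.162] -0.977
[-0.853, -0.129, 0.162] -0.977
1.5 0.046454745880447755 [ 8.79665033e+00 -3.22719123e-01 -2.80866745e+01 -7.01456594e-03
 -6.22622469e+01 -4.87933355e+01]
```

>>> step_arm:
  steps:
    - [[-0.4, 0.14, 0.08, 0, 0, -0.28], [-0.81, 0.29, 0.16, 0, 0, -0.56], [-0.81, 0.29, 0.16, 0, 0, -0.84], [-0.81, 0.29, 0.16, 0, 0, -0.98], [-0.81, 0.29, 0.16, 0, 0, -0.98]]

```text
clock: 2.0
tool_pos: [0.461, -0.0486, 0.1663]
orientation: [180.0, -0.0, -102.4]
force: [0.2, 0.5, 0.9]
opening: 0.0461
gripper_force: 0.0
```

>>> step_arm:
  steps:
    - [[-0.4, -0.06, 0.08, 0, 0, -0.28], [-0.85, -0.13, 0.16, 0, 0, -0.56], [-0.85, -0.13, 0.16, 0, 0, -0.84], [-0.85, -0.13, 0.16, 0, 0, -0.98], [-0.85, -0.13, 0.16, 0, 0, -0.98]]

```text
clock: 2.5
tool_pos: [0.4919, 0.0317, 0.1504]
orientation: [180.0, -0.0, -74.4]
force: [0.3, 1.1, 0.2]
opening: 0.0462
gripper_force: 0.0
```

Run:
```python
from h import *
plan(.4919,.0342,.15,-74,1);print(get_obs()['clock'])
p,d=snapshot("scene");cv2.imwrite("pics/s1.png",cv2.resize(p[160:400,180:500,::-1],None,fx=2,fy=2))
```

```text
now [0.4919 0.0317 0.1504] [179.97  -0.   -74.37]
[-0.024, -0.007, 0.004] -0.013
2.5
```

View pics/s1.png

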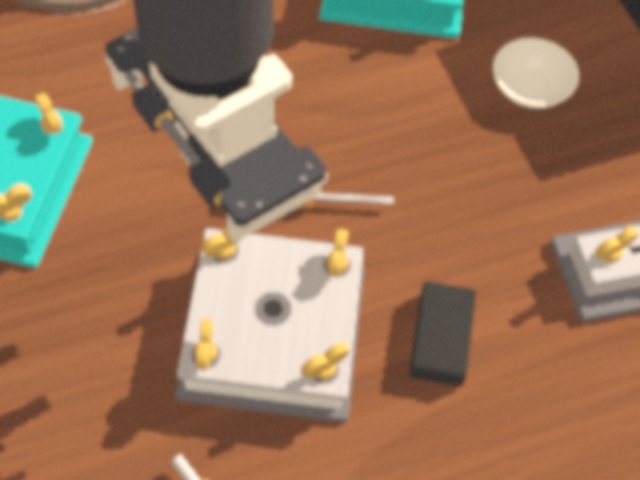

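The gripper is above screw b at crop (220,245). Descending.

>>> step_arm:
  steps:
    - [[-0.02, 0, 0.25, 0, 0, 0], [-0.02, 0, 0.5, 0, 0, 0], [-0.02, 0, 0.7, 0, 0, 0], [-0.02, 0, 0.84, 0, 0, 0], [-0.02, 0, 0.84, 0, 0, 0]]

```text
clock: 3.05
tool_pos: [0.49, 0.0329, 0.0651]
orientation: [179.8, -0.0, -74.5]
force: [0.9, -1.1, -0.6]
opening: 0.0465
gripper_force: 0.0
```

>>> step_arm:
  steps:
    - [[0, 0, 0, 0, 0, 0], [0, 0, 0, 0, 0, 0], [0, 0, 0, 0, 0, 0], [0, 0, 0, 0, 0, 0], [0, 0, 0, 0, 0, 0], [0, 0, 0, 0, 0, 0]]
  jaw: 255

```text
clock: 3.65
tool_pos: [0.4915, 0.0343, 0.0669]
orientation: [-180.0, 0.0, -74.1]
force: [0.6, -0.5, 0.7]
opening: 0.004
gripper_force: 0.0
```

Run:
```python
from h import *
o=get_obs();print(o['opening'],o['gripper_force'],o['tool_pos'],o['force'],o['moment'])
p,d=snapshot("scene");cv2.imwrite("pics/s2.png",cv2.resize(p[220:400,220:420,::-1],None,fx=3,fy=3))
p,d=snapshot("top");W=cloud("top",p,d)
for w in wings(W,np.array([.561,.0575]),63.45,.052):print(w)
```

```text
0.0040414626203438405 0.0 [0.49149621 0.03428008 0.06686796] [ 0.58936017 -0.47020275  0.7366472 ] [0.03237048 0.1228259  0.03376514]
('a', 0, array([0.5377, 0.1273]))
('b', 0, array([0.4912, 0.0342]))
('c', 0, array([ 0.5843, -0.0123]))
('d', 67, array([0.6308, 0.0808]), array([0.6262, 0.0927]), 'head', np.float64(109.6), 'val', np.float64(-1.1))
```

View pics/s2.png

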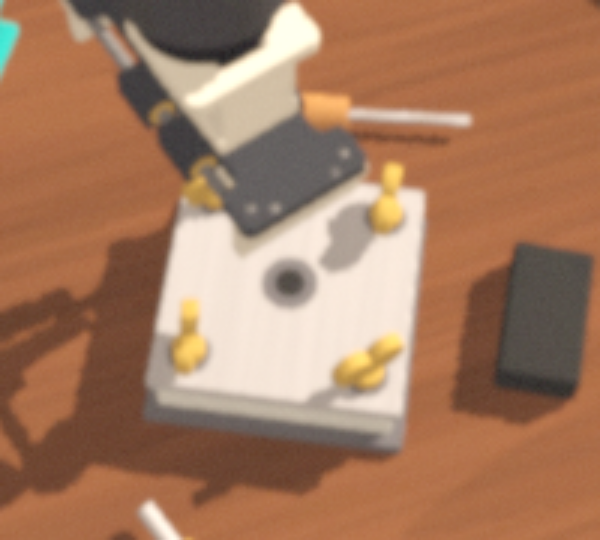

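Run:
```python
from h import *
c=calibration("scene")
P=np.array([[.4915,.0343,z] for z in(.052,.067,.086,.133,.2)])
print((cv2.projectPoints(P,c["rvec"],c["tvec"],c["mtx"],None)[0][:,0]-[220,220])*3)
p,d=snapshot("scene");W=cloud("scene",p,d)
for u,v in((205,190),(215,200),(290,190),(245,215),(180,150),(230,185),(260,235)):
    print(u,v,W[220+v//3,220+u//3].round(4))
m=(W[...,2]<.1)&(W[...,2]>.058)&(np.hypot(W[...,0]-.4915,W[...,1]-.0343)<.05)
v,u=np.nonzero(m);print(np.c_[(u-220)*3,(v-220)*3,(W[m]*1000).round()][::6].astype(int).tolist())
```

```text
[[216.22314698 194.05067151]
 [215.40076801 182.15397533]
 [214.32867677 166.64489241]
 [211.52004762 126.01471029]
 [207.08181137  61.81031096]]
205 190 [0.5009 0.0247 0.08  ]
215 200 [0.4997 0.0301 0.0637]
290 190 [0.5781 0.0512 0.1969]
245 215 [0.5839 0.0249 0.1967]
180 150 [0.5293 0.0068 0.182 ]
230 185 [0.51   0.0373 0.0956]
260 235 [0.5948 0.0294 0.1906]
[[198, 177, 496, 23, 87], [186, 183, 494, 16, 81], [204, 183, 499, 25, 84], [189, 186, 497, 17, 81], [207, 186, 499, 27, 79], [195, 189, 502, 19, 84], [183, 192, 497, 13, 76], [201, 192, 501, 23, 78], [189, 195, 502, 15, 79], [207, 195, 499, 27, 69], [195, 198, 502, 18, 75], [213, 198, 500, 30, 64], [198, 201, 502, 20, 69], [216, 201, 502, 31, 62], [210, 204, 501, 28, 59]]
```

>>> step_arm:
  steps:
    - [[0, 0, 0, 0, 0, 0], [0, 0, 0, 0, 0, 0], [0, 0, 0, 0, 0, 0]]

```text
clock: 4.1
tool_pos: [0.4914, 0.0342, 0.0666]
orientation: [180.0, -0.0, -74.1]
force: [-0.0, 0.6, 1.1]
opening: 0.0003
gripper_force: 0.0
```

Run:
```python
from h import *
o=get_obs();print(o)
p,d=snapshot("scene");W=cloud("scene",p,d)
for v in range(276,296,2): print(v,[(u,*(W[v,u]*1000).round().astype(int),p[v,u].tolist()) for u in range(284,306,4)])
```

```text
{'clock': 4.1, 'joint_pos': array([ 2.69001396e+01,  1.13463521e+01, -3.23130771e+01, -4.70741755e-05,
       -4.63416370e+01, -1.10248705e+01]), 'qvel': array([-0.03805613, -0.05777035,  0.0711228 ,  0.16639382, -0.00741833,
       -0.04261844]), 'tau': array([ 3.54715310e-03, -3.87867200e+01,  2.25703079e+01,  5.38488150e+00,
        2.06720643e-02, -3.00218271e-04]), 'tool_pos': array([0.49142556, 0.03424468, 0.06664543]), 'orientation': array([ 1.79998947e+02, -1.70469180e-04, -7.41247634e+01]), 'force': array([-0.0448084 ,  0.59865811,  1.05343206]), 'moment': array([0.02174948, 0.12347828, 0.02078214]), 'gripper_force': 0.0, 'opening': 0.0002926027277230225}
276 [(284, np.int64(536), np.int64(11), np.int64(172), [167, 134, 80]), (288, np.int64(538), np.int64(17), np.int64(171), [111, 105, 98]), (292, np.int64(516), np.int64(29), np.int64(127), [169, 153, 132]), (296, np.int64(557), np.int64(25), np.int64(198), [85, 83, 80]), (300, np.int64(558), np.int64(32), np.int64(197), [102, 97, 94]), (304, np.int64(560), np.int64(38), np.int64(196), [102, 100, 98])]
278 [(284, np.int64(53
[... 2911 characters left out ...]
p.int64(52), [204, 189, 176]), (292, np.int64(506), np.int64(30), np.int64(51), [229, 213, 201]), (296, np.int64(580), np.int64(18), np.int64(191), [171, 155, 146]), (300, np.int64(585), np.int64(23), np.int64(196), [98, 91, 93]), (304, np.int64(587), np.int64(29), np.int64(197), [107, 99, 99])]
294 [(284, np.int64(504), np.int64(15), np.int64(49), [242, 226, 213]), (288, np.int64(507), np.int64(22), np.int64(51), [245, 229, 216]), (292, np.int64(510), np.int64(28), np.int64(53), [248, 232, 219]), (296, np.int64(512), np.int64(36), np.int64(50), [228, 212, 197]), (300, np.int64(588), np.int64(22), np.int64(196), [95, 89, 87]), (304, np.int64(591), np.int64(28), np.int64(197), [102, 98, 95])]
```

>>> step_arm:
  steps:
    - [[0, 0, -0.3, 0, 0, 0], [0, 0, -0.7, 0, 0, 0], [0, 0, -0.8, 0, 0, 0], [0, 0, -0.8, 0, 0, 0]]

```text
clock: 4.55
tool_pos: [0.4927, 0.0348, 0.1487]
orientation: [-179.8, 0.0, -74.1]
force: [-0.3, 0.5, -0.5]
opening: 0.0001
gripper_force: 0.0
```

Run:
```python
from h import *
p,d=snapshot("scene");W=cloud("scene",p,d)
cv2.imwrite("pics/s3.png",cv2.resize(p[200:310,240:350,::-1],None,fx=5,fy=5))
for w in wings(W,np.array([.563,.057]),63.45,.052):print(w)
for v in range(240,292,3): print(v,[(u,*(W[v,u]*1000).round().astype(int).tolist()) for u in (280,284,288,292,296)])
```

```text
('a', 123, array([0.5397, 0.1268]), array([0.5418, 0.1258]), 'head', np.float64(149.9), 'val', np.float64(48.5))
('b', 112, array([0.4932, 0.0337]), array([0.4962, 0.0273]), 'head', np.float64(108.5), 'val', np.float64(-0.1))
('c', 144, array([ 0.5863, -0.0128]), array([ 0.589 , -0.0133]), 'head', np.float64(156.7), 'val', np.float64(41.8))
('d', 172, array([0.6328, 0.0803]), array([0.6337, 0.0794]), 'head', np.float64(101.8), 'val', np.float64(6.7))
240 [(280, 526, 12, 261), (284, 527, 18, 260), (288, 541, 21, 279), (292, 548, 25, 287), (296, 546, 31, 281)]
243 [(280, 530, 11, 260), (284, 533, 16, 262), (288, 534, 22, 261), (292, 549, 24, 282), (296, 550, 30, 280)]
246 [(280, 535, 9, 260), (284, 535, 15, 257), (288, 535, 21, 254), (292, 550, 24, 275), (296, 555, 28, 280)]
249 [(280, 537, 9, 254), (284, 538, 14, 254), (288, 541, 20, 255), (292, 515, 32, 211), (296, 561, 27, 281)]
252 [(280, 538, 8, 248), (284, 493, 24, 173), (288, 545, 18, 253), (292, 513, 33, 199), (296, 562, 26, 275)]
255 [(280, 388, 39, -4), (284, 393, 46, -1), (288, 550, 17, 254), (292, 553, 22, 255), (296, 569, 
[... 568 characters left out ...]
2, 34, -2), (288, 435, 41, -1), (292, 439, 49, 2), (296, 583, 19, 254)]
276 [(280, 437, 24, -1), (284, 468, 26, 49), (288, 471, 33, 52), (292, 491, 35, 83), (296, 494, 42, 84)]
279 [(280, 443, 23, -1), (284, 494, 20, 85), (288, 495, 27, 83), (292, 493, 34, 77), (296, 496, 41, 77)]
282 [(280, 449, 21, -3), (284, 499, 18, 84), (288, 501, 25, 85), (292, 499, 33, 76), (296, 495, 41, 64)]
285 [(280, 456, 19, -2), (284, 503, 17, 81), (288, 499, 25, 70), (292, 499, 32, 66), (296, 501, 39, 64)]
288 [(280, 490, 11, 50), (284, 503, 16, 71), (288, 496, 25, 53), (292, 504, 31, 63), (296, 500, 39, 51)]
291 [(280, 497, 9, 51), (284, 500, 16, 53), (288, 501, 23, 50), (292, 503, 31, 49), (296, 506, 37, 51)]
```

View pics/s3.png

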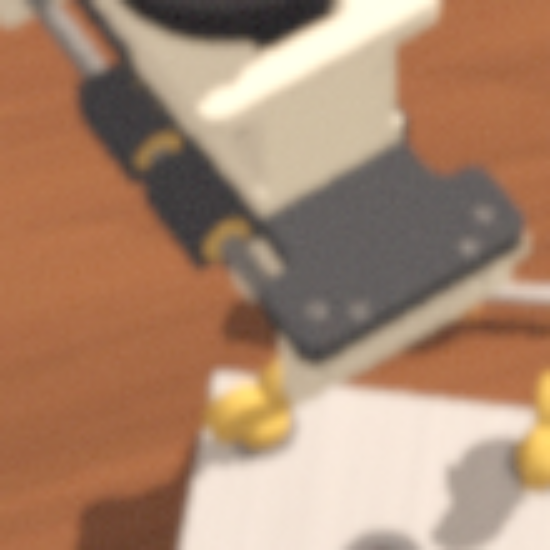

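The jaws shut to 0 without meeting the wing. I'll try again lower: closing on the hub would read about 20 mm, on the wing about 10 mm.

>>> step_arm:
  steps:
    - [[0, 0, 0, 0, 0, 0], [0, 0, 0, 0, 0, 0], [0, 0, 0, 0, 0, 0], [0, 0, 0, 0, 0, 0], [0, 0, 0.2, 0, 0, 0], [0, 0, 0.5, 0, 0, 0], [0, 0, 0.75, 0, 0, 0], [0, 0, 0.85, 0, 0, 0], [0, 0, 0.89, 0, 0, 0], [0, 0, 0.89, 0, 0, 0]]
  jaw: 120

```text
clock: 5.6
tool_pos: [0.4917, 0.0343, 0.0578]
orientation: [180.0, -0.0, -74.1]
force: [-1.0, -0.1, 0.7]
opening: 0.0461
gripper_force: 0.0
```

>>> step_arm:
  steps:
    - [[0, 0, 0, 0, 0, 0], [0, 0, 0, 0, 0, 0], [0, 0, 0, 0, 0, 0], [0, 0, 0, 0, 0, 0]]
  jaw: 255

```text
clock: 6.0
tool_pos: [0.4917, 0.0343, 0.0582]
orientation: [-179.9, 0.0, -74.1]
force: [-0.2, -0.3, 0.5]
opening: 0.0204
gripper_force: 0.0
```

>>> step_arm:
  steps:
    - [[0, 0, 0, 0, 0, 0], [0, 0, 0, 0, 0, 0]]

```text
clock: 6.2
tool_pos: [0.4908, 0.034, 0.0578]
orientation: [179.9, -0.0, -74.1]
force: [-4.2, -0.2, 4.3]
opening: 0.0093
gripper_force: 30.0
```

Gripped at 9.3 mm with 30 N. Turning b clockwise in two parts, 42.4° in all.

>>> step_arm:
  steps:
    - [[0, 0, 0, 0, 0, 0.15], [0, 0, 0, 0, 0, 0.3], [0, 0, 0, 0, 0, 0.45], [0, 0, 0, 0, 0, 0.6], [0, 0, 0, 0, 0, 0.74], [0, 0, 0, 0, 0, 0.74]]

```text
clock: 6.8
tool_pos: [0.4906, 0.034, 0.0578]
orientation: [179.9, -0.0, -95.5]
force: [-4.3, 0.5, 5.8]
opening: 0.0095
gripper_force: 30.0
```

```bash
python3 -c "
from h import *
o=get_obs();print(o['tool_pos'],o['orientation'],o['force'],o['moment'],o['opening'],o['gripper_force'])"
```

```text
[0.4906495  0.03400525 0.05783499] [ 1.79933974e+02 -2.68556688e-02 -9.54684892e+01] [-4.26274663  0.51290233  5.79398837] [0.23652033 1.74169142 0.0392756 ] 0.00945299130229595 30.002717971801758
```

Forces are low and the turn is smooth. Second part, then release and lift.

>>> step_arm:
  steps:
    - [[0, 0, 0, 0, 0, 0.15], [0, 0, 0, 0, 0, 0.3], [0, 0, 0, 0, 0, 0.45], [0, 0, 0, 0, 0, 0.6], [0, 0, 0, 0, 0, 0.74], [0, 0, 0, 0, 0, 0.74], [0, 0, 0, 0, 0, 0.74]]

```text
clock: 7.5
tool_pos: [0.4904, 0.034, 0.0578]
orientation: [179.9, -0.1, -116.5]
force: [-5.4, 1.8, 6.3]
opening: 0.0092
gripper_force: 30.0
```

>>> step_arm:
  steps:
    - [[0, 0, 0, 0, 0, 0], [0, 0, 0, 0, 0, 0], [0, 0, 0, 0, 0, 0], [0, 0, 0, 0, 0, 0], [0, 0, 0, 0, 0, 0], [0, 0, -0.3, 0, 0, 0], [0, 0, -0.7, 0, 0, 0], [0, 0, -0.9, 0, 0, 0], [0, 0, -0.9, 0, 0, 0]]
  jaw: 120

```text
clock: 8.4
tool_pos: [0.4935, 0.0349, 0.1509]
orientation: [-179.8, 0.2, -116.5]
force: [-0.1, 0.4, -0.6]
opening: 0.0461
gripper_force: 0.0
```

Run:
```python
from h import *
p,d=snapshot("scene");W=cloud("scene",p,d)
for w in wings(W,np.array([.563,.057]),63.45,.052):print(w)
plan(.630,.081,.15,-75.5,2)
```

```text
('a', 122, array([0.5397, 0.1268]), array([0.542 , 0.1257]), 'head', np.float64(149.3), 'val', np.float64(49.1))
('b', 69, array([0.4932, 0.0337]), array([0.4972, 0.0326]), 'head', np.float64(63.3), 'val', np.float64(45.2))
('c', 144, array([ 0.5863, -0.0128]), array([ 0.5889, -0.0132]), 'head', np.float64(156.5), 'val', np.float64(42.0))
('d', 169, array([0.6328, 0.0803]), array([0.6337, 0.0793]), 'head', np.float64(102.0), 'val', np.float64(6.4))
now [0.4923 0.0346 0.1491] [-1.7988e+02  1.5000e-01 -1.1653e+02]
[-0.515, -0.512, -0.005] -0.716
[-0.303, -0.66, -0.005] -0.716
```

>>> step_arm:
  steps:
    - [[-0.26, -0.26, 0, 0, 0, -0.25], [-0.51, -0.51, 0, 0, 0, -0.5], [-0.51, -0.51, 0, 0, 0, -0.68], [-0.51, -0.51, 0, 0, 0, -0.68]]

```text
clock: 8.85
tool_pos: [0.5594, 0.057, 0.1456]
orientation: [179.8, -0.1, -97.0]
force: [-0.5, 0.7, -0.2]
opening: 0.046
gripper_force: 0.0
```

>>> step_arm:
  steps:
    - [[-0.15, -0.33, 0, 0, 0, -0.25], [-0.3, -0.66, 0, 0, 0, -0.5], [-0.3, -0.66, 0, 0, 0, -0.68], [-0.3, -0.66, 0, 0, 0, -0.68], [-0.3, -0.66, 0, 0, 0, -0.68]]

```text
clock: 9.35
tool_pos: [0.6278, 0.0783, 0.147]
orientation: [179.9, -0.0, -77.8]
force: [-0.1, 0.3, 0.1]
opening: 0.0465
gripper_force: 0.0
```

Run:
```python
from h import *
plan(.630,.081,.058,-77.5,1)
```

```text
now [0.6278 0.0783 0.147 ] [179.91  -0.   -77.83]
[-0.021, -0.027, 0.89] -0.011
```

>>> step_arm:
  steps:
    - [[-0.02, -0.03, 0.2, 0, 0, 0], [-0.02, -0.03, 0.5, 0, 0, 0], [-0.02, -0.03, 0.75, 0, 0, 0], [-0.02, -0.03, 0.85, 0, 0, 0], [-0.02, -0.03, 0.89, 0, 0, 0], [-0.02, -0.03, 0.89, 0, 0, 0]]

```text
clock: 9.95
tool_pos: [0.6316, 0.0813, 0.0592]
orientation: [-180.0, -0.0, -77.6]
force: [0.5, -1.1, -0.1]
opening: 0.0465
gripper_force: 0.0
```

>>> step_arm:
  steps:
    - [[0, 0, 0, 0, 0, 0], [0, 0, 0, 0, 0, 0], [0, 0, 0, 0, 0, 0], [0, 0, 0, 0, 0, 0], [0, 0, 0, 0, 0, 0], [0, 0, 0, 0, 0, 0], [0, 0, 0, 0, 0, 0]]
  jaw: 255

```text
clock: 10.65
tool_pos: [0.6302, 0.081, 0.0588]
orientation: [179.9, -0.0, -77.6]
force: [-4.7, -0.0, 5.3]
opening: 0.0088
gripper_force: 30.0
```

>>> step_arm:
  steps:
    - [[0, 0, 0, 0, 0, 0.15], [0, 0, 0, 0, 0, 0.3], [0, 0, 0, 0, 0, 0.45], [0, 0, 0, 0, 0, 0.6], [0, 0, 0, 0, 0, 0.68], [0, 0, 0, 0, 0, 0.68]]

```text
clock: 11.25
tool_pos: [0.6301, 0.081, 0.0588]
orientation: [179.9, -0.1, -97.1]
force: [-6.2, 0.6, 5.8]
opening: 0.0088
gripper_force: 30.0
```

>>> step_arm:
  steps:
    - [[0, 0, 0, 0, 0, 0.15], [0, 0, 0, 0, 0, 0.3], [0, 0, 0, 0, 0, 0.45], [0, 0, 0, 0, 0, 0.6], [0, 0, 0, 0, 0, 0.68], [0, 0, 0, 0, 0, 0.68], [0, 0, 0, 0, 0, 0.68], [0, 0, 0, 0, 0, 0.68]]

```text
clock: 12.05
tool_pos: [0.63, 0.081, 0.0588]
orientation: [179.9, -0.1, -116.5]
force: [-6.3, 0.7, 5.4]
opening: 0.0088
gripper_force: 30.0
```

Run:
```python
from h import *
o=get_obs();print(o['moment'],o['orientation'])
p,d=snapshot("scene");W=cloud("scene",p,d)
for w in wings(W,np.array([.563,.057]),63.45,.052):print(w)
```

```text
[0.2252449  2.42919011 0.04599272] [ 1.79886107e+02 -9.66013107e-02 -1.16537393e+02]
('a', 0, array([0.5397, 0.1268]))
('b', 151, array([0.4932, 0.0337]), array([0.4943, 0.0334]), 'head', np.float64(63.1), 'val', np.float64(45.4))
('c', 144, array([ 0.5863, -0.0128]), array([ 0.589 , -0.0133]), 'head', np.float64(157.2), 'val', np.float64(41.3))
('d', 0, array([0.6328, 0.0803]))
```

All four are about half way. Now on to d's stop.

>>> step_arm:
  steps:
    - [[0, 0, 0, 0, 0, 0.2], [0, 0, 0, 0, 0, 0.4], [0, 0, 0, 0, 0, 0.6], [0, 0, 0, 0, 0, 0.75], [0, 0, 0, 0, 0, 0.75]]

```text
clock: 12.6
tool_pos: [0.6299, 0.0811, 0.0588]
orientation: [179.9, -0.1, -138.2]
force: [-6.8, 0.5, 6.8]
opening: 0.009
gripper_force: 30.0
```

>>> step_arm:
  steps:
    - [[0, 0, 0, 0, 0, 0.15], [0, 0, 0, 0, 0, 0.3], [0, 0, 0, 0, 0, 0.45], [0, 0, 0, 0, 0, 0.6], [0, 0, 0, 0, 0, 0.7], [0, 0, 0, 0, 0, 0.78], [0, 0, 0, 0, 0, 0.84], [0, 0, 0, 0, 0, 0.9], [0, 0, 0, 0, 0, 0.9], [0, 0, 0, 0, 0, 0.9]]

```text
clock: 13.6
tool_pos: [0.6298, 0.0813, 0.0587]
orientation: [180.0, -0.2, -163.8]
force: [-7.2, 1.0, 6.6]
opening: 0.0093
gripper_force: 30.3
```

Run:
```python
from h import *
o=get_obs();print(o['moment'],o['orientation'])
```

```text
[0.58401776 2.71345831 0.2351425 ] [ 1.79983845e+02 -1.56693999e-01 -1.63778496e+02]
```

The moment has risen, so d is at its stop. Release and move to b.

>>> step_arm:
  steps:
    - [[0, 0, 0, 0, 0, 0], [0, 0, 0, 0, 0, 0], [0, 0, 0, 0, 0, 0], [0, 0, 0, 0, 0, 0], [0, 0, 0, 0, 0, 0], [0, 0, -0.3, 0, 0, 0], [0, 0, -0.6, 0, 0, 0], [0, 0, -0.8, 0, 0, 0], [0, 0, -0.8, 0, 0, 0]]
  jaw: 120

```text
clock: 14.5
tool_pos: [0.6336, 0.0818, 0.1423]
orientation: [-180.0, 0.3, -163.8]
force: [0.1, 1.0, 0.5]
opening: 0.0462
gripper_force: 0.0
```

Run:
```python
from h import *
p,d=snapshot("scene");W=cloud("scene",p,d)
for w in wings(W,np.array([.563,.057]),63.45,.052):print(w)
plan(.491,.0342,.14,-116.5,2)
```

```text
('a', 0, array([0.5397, 0.1268]))
('b', 151, array([0.4932, 0.0337]), array([0.4945, 0.0336]), 'head', np.float64(62.6), 'val', np.float64(45.8))
('c', 146, array([ 0.5863, -0.0128]), array([ 0.5889, -0.0131]), 'head', np.float64(156.2), 'val', np.float64(42.3))
('d', 125, array([0.6328, 0.0803]), array([0.6392, 0.082 ]), 'head', np.float64(-160.9), 'val', np.float64(89.3))
now [0.6325 0.0817 0.1403] [ 179.98    0.19 -163.8 ]
[0.745, -0.031, 0.002] -0.825
[0.695, 0.271, 0.002] -0.825
```

>>> step_arm:
  steps:
    - [[0.37, -0.02, 0, 0, 0, -0.28], [0.74, -0.03, 0, 0, 0, -0.56], [0.74, -0.03, 0, 0, 0, -0.82], [0.74, -0.03, 0, 0, 0, -0.82]]

```text
clock: 14.95
tool_pos: [0.5604, 0.0575, 0.1383]
orientation: [180.0, -0.0, -140.2]
force: [1.1, 0.5, -0.0]
opening: 0.0465
gripper_force: 0.0
```

>>> step_arm:
  steps:
    - [[0.35, 0.13, 0, 0, 0, -0.28], [0.7, 0.27, 0, 0, 0, -0.56], [0.7, 0.27, 0, 0, 0, -0.82], [0.7, 0.27, 0, 0, 0, -0.82], [0.7, 0.27, 0, 0, 0, -0.82]]

```text
clock: 15.45
tool_pos: [0.491, 0.0342, 0.1385]
orientation: [-180.0, 0.0, -117.2]
force: [0.4, -0.8, -0.4]
opening: 0.0464
gripper_force: 0.0
```

Run:
```python
from h import *
plan(.491,.0342,.058,-116.5,1)
```

```text
now [0.491  0.0342 0.1385] [-179.99    0.   -117.16]
[-0.0, 0.0, 0.805] -0.023
```

>>> step_arm:
  steps:
    - [[0, 0, 0.2, 0, 0, -0.02], [0, 0, 0.45, 0, 0, -0.02], [0, 0, 0.65, 0, 0, -0.02], [0, 0, 0.75, 0, 0, -0.02], [0, 0, 0.8, 0, 0, -0.02], [0, 0, 0.8, 0, 0, -0.02]]

```text
clock: 16.05
tool_pos: [0.4904, 0.0339, 0.0583]
orientation: [180.0, -0.1, -116.3]
force: [-1.2, -0.5, 0.3]
opening: 0.0466
gripper_force: 0.0
```

>>> step_arm:
  steps:
    - [[0, 0, 0, 0, 0, 0], [0, 0, 0, 0, 0, 0], [0, 0, 0, 0, 0, 0], [0, 0, 0, 0, 0, 0], [0, 0, 0, 0, 0, 0], [0, 0, 0, 0, 0, 0], [0, 0, 0, 0, 0, 0]]
  jaw: 255

```text
clock: 16.75
tool_pos: [0.4903, 0.0339, 0.0589]
orientation: [-180.0, 0.0, -116.2]
force: [-1.4, 0.6, 2.7]
opening: 0.0089
gripper_force: 30.0
```

>>> step_arm:
  steps:
    - [[0, 0, 0, 0, 0, 0.2], [0, 0, 0, 0, 0, 0.4], [0, 0, 0, 0, 0, 0.6], [0, 0, 0, 0, 0, 0.75], [0, 0, 0, 0, 0, 0.75]]

```text
clock: 17.25
tool_pos: [0.4901, 0.0341, 0.0589]
orientation: [180.0, 0.0, -137.8]
force: [-3.1, 1.9, 4.6]
opening: 0.009
gripper_force: 30.0
```

>>> step_arm:
  steps:
    - [[0, 0, 0, 0, 0, 0.15], [0, 0, 0, 0, 0, 0.3], [0, 0, 0, 0, 0, 0.45], [0, 0, 0, 0, 0, 0.6], [0, 0, 0, 0, 0, 0.7], [0, 0, 0, 0, 0, 0.78], [0, 0, 0, 0, 0, 0.84], [0, 0, 0, 0, 0, 0.9], [0, 0, 0, 0, 0, 0.9], [0, 0, 0, 0, 0, 0.9]]

```text
clock: 18.25
tool_pos: [0.49, 0.0343, 0.0588]
orientation: [180.0, -0.0, -163.3]
force: [-4.1, 3.9, 5.2]
opening: 0.0091
gripper_force: 30.3
```

Run:
```python
from h import *
o=get_obs();print(o['moment'],o['orientation'])
```

```text
[1.41233475 1.52152387 0.20792598] [ 1.79974972e+02 -3.76148022e-03 -1.63338456e+02]
```

b is at its stop. Next a, after releasing and lifting.

>>> step_arm:
  steps:
    - [[0, 0, 0, 0, 0, 0], [0, 0, 0, 0, 0, 0], [0, 0, 0, 0, 0, 0], [0, 0, 0, 0, 0, 0], [0, 0, 0, 0, 0, 0], [0, 0, -0.3, 0, 0, 0], [0, 0, -0.6, 0, 0, 0], [0, 0, -0.8, 0, 0, 0], [0, 0, -0.8, 0, 0, 0]]
  jaw: 120

```text
clock: 19.15
tool_pos: [0.4921, 0.0344, 0.1416]
orientation: [180.0, 0.3, -163.5]
force: [0.4, 0.8, 0.3]
opening: 0.0467
gripper_force: 0.0
```

>>> step_arm:
  steps:
    - [[0, 0, 0, 0, 0, -0.29], [0, 0, 0, 0, 0, -0.58], [0, 0, 0, 0, 0, -0.87], [0, 0, 0, 0, 0, -0.95]]

```text
clock: 19.55
tool_pos: [0.4898, 0.0337, 0.138]
orientation: [180.0, -0.0, -136.0]
force: [-0.1, -0.6, 0.3]
opening: 0.0461
gripper_force: 0.0
```

>>> step_arm:
  steps:
    - [[0, 0, 0, 0, 0, -0.29], [0, 0, 0, 0, 0, -0.58], [0, 0, 0, 0, 0, -0.87], [0, 0, 0, 0, 0, -0.95]]

```text
clock: 19.95
tool_pos: [0.4898, 0.0337, 0.1379]
orientation: [180.0, -0.0, -108.8]
force: [0.1, -0.1, 0.2]
opening: 0.0466
gripper_force: 0.0
```

>>> step_arm:
  steps:
    - [[0, 0, 0, 0, 0, -0.29], [0, 0, 0, 0, 0, -0.58], [0, 0, 0, 0, 0, -0.87], [0, 0, 0, 0, 0, -0.95]]

```text
clock: 20.35
tool_pos: [0.4898, 0.0337, 0.1379]
orientation: [179.9, -0.0, -81.6]
force: [-0.5, -0.1, 0.0]
opening: 0.0463
gripper_force: 0.0
```

Run:
```python
from h import *
p,d=snapshot("scene");W=cloud("scene",p,d)
for w in wings(W,np.array([.563,.057]),63.45,.052):print(w)
plan(.5366,.1275,.14,-30.5,2)
```

```text
('a', 127, array([0.5397, 0.1268]), array([0.5423, 0.1256]), 'head', np.float64(149.5), 'val', np.float64(49.0))
('b', 56, array([0.4932, 0.0337]), array([0.5009, 0.035 ]), 'head', np.float64(-157.0), 'val', np.float64(85.5))
('c', 149, array([ 0.5863, -0.0128]), array([ 0.5893, -0.0134]), 'head', np.float64(156.3), 'val', np.float64(42.2))
('d', 158, array([0.6328, 0.0803]), array([0.6344, 0.0803]), 'head', np.float64(-160.7), 'val', np.float64(89.2))
now [0.4898 0.0337 0.1379] [ 1.7994e+02 -1.0000e-02 -8.1590e+01]
[-0.43, -0.3, -0.01] -0.892
[-0.258, -0.456, -0.01] -0.892
```

>>> step_arm:
  steps:
    - [[-0.2, -0.15, 0, 0, 0, -0.29], [-0.43, -0.3, 0, 0, 0, -0.58], [-0.43, -0.3, 0, 0, 0, -0.89], [-0.43, -0.3, 0, 0, 0, -0.89]]

```text
clock: 20.8
tool_pos: [0.5136, 0.081, 0.1378]
orientation: [179.9, 0.0, -56.2]
force: [-0.4, -0.4, -0.3]
opening: 0.0463
gripper_force: 0.0
```

>>> step_arm:
  steps:
    - [[-0.13, -0.23, 0, 0, 0, -0.29], [-0.26, -0.46, 0, 0, 0, -0.58], [-0.26, -0.46, 0, 0, 0, -0.89], [-0.26, -0.46, 0, 0, 0, -0.89], [-0.26, -0.46, 0, 0, 0, -0.89]]

```text
clock: 21.3
tool_pos: [0.5371, 0.1272, 0.1383]
orientation: [180.0, 0.0, -31.3]
force: [-0.1, 0.3, 0.4]
opening: 0.046
gripper_force: 0.0
```

Run:
```python
from h import *
plan(.5366,.1275,.058,-30.5,1)
```

```text
now [0.5371 0.1272 0.1383] [ 1.7996e+02  3.0000e-02 -3.1290e+01]
[-0.006, 0.0, 0.803] -0.028
```

>>> step_arm:
  steps:
    - [[0, 0, 0.2, 0, 0, -0.03], [0, 0, 0.45, 0, 0, -0.03], [0, 0, 0.65, 0, 0, -0.03], [0, 0, 0.75, 0, 0, -0.03], [0, 0, 0.8, 0, 0, -0.03], [0, 0, 0.8, 0, 0, -0.03]]

```text
clock: 21.9
tool_pos: [0.5376, 0.1275, 0.0586]
orientation: [180.0, 0.0, -30.1]
force: [-0.2, -0.4, 0.2]
opening: 0.0467
gripper_force: 0.0
```

>>> step_arm:
  steps:
    - [[0, 0, 0, 0, 0, 0], [0, 0, 0, 0, 0, 0], [0, 0, 0, 0, 0, 0], [0, 0, 0, 0, 0, 0], [0, 0, 0, 0, 0, 0], [0, 0, 0, 0, 0, 0], [0, 0, 0, 0, 0, 0]]
  jaw: 255

```text
clock: 22.6
tool_pos: [0.5375, 0.1275, 0.0588]
orientation: [180.0, 0.0, -30.0]
force: [-1.1, -2.6, 4.0]
opening: 0.0089
gripper_force: 30.0
```

>>> step_arm:
  steps:
    - [[0, 0, 0, 0, 0, 0.2], [0, 0, 0, 0, 0, 0.4], [0, 0, 0, 0, 0, 0.6], [0, 0, 0, 0, 0, 0.7], [0, 0, 0, 0, 0, 0.7]]

```text
clock: 23.1
tool_pos: [0.5374, 0.1274, 0.0588]
orientation: [180.0, -0.0, -50.1]
force: [-1.4, -3.4, 4.5]
opening: 0.009
gripper_force: 30.0
```

>>> step_arm:
  steps:
    - [[0, 0, 0, 0, 0, 0.15], [0, 0, 0, 0, 0, 0.3], [0, 0, 0, 0, 0, 0.45], [0, 0, 0, 0, 0, 0.55], [0, 0, 0, 0, 0, 0.65], [0, 0, 0, 0, 0, 0.72], [0, 0, 0, 0, 0, 0.78], [0, 0, 0, 0, 0, 0.83], [0, 0, 0, 0, 0, 0.83], [0, 0, 0, 0, 0, 0.83]]

```text
clock: 24.1
tool_pos: [0.5372, 0.1273, 0.0588]
orientation: [179.9, -0.0, -73.7]
force: [-2.0, -2.7, 5.9]
opening: 0.0091
gripper_force: 30.4
```

Run:
```python
from h import *
o=get_obs();print(o['moment'],o['orientation'])
```

```text
[-1.1963545   1.28340604  0.2464491 ] [ 1.79935925e+02 -3.89247428e-02 -7.37067218e+01]
```

>>> step_arm:
  steps:
    - [[0, 0, 0, 0, 0, 0], [0, 0, 0, 0, 0, 0], [0, 0, 0, 0, 0, 0], [0, 0, 0, 0, 0, 0], [0, 0, 0, 0, 0, 0], [0, 0, -0.3, 0, 0, 0], [0, 0, -0.6, 0, 0, 0], [0, 0, -0.8, 0, 0, 0], [0, 0, -0.8, 0, 0, 0]]
  jaw: 120

```text
clock: 25.0
tool_pos: [0.5396, 0.1288, 0.1419]
orientation: [-179.7, 0.1, -73.8]
force: [-0.6, -0.5, -0.0]
opening: 0.0464
gripper_force: 0.0
```

Run:
```python
from h import *
plan(.5838,-.0123,.14,-23.3,2)
```

```text
now [0.5396 0.1288 0.1419] [-1.7968e+02  6.0000e-02 -7.3800e+01]
[0.739, -0.016, 0.009] -0.881
[0.675, 0.301, 0.009] -0.881
```

>>> step_arm:
  steps:
    - [[0.37, 0, 0, 0, 0, -0.29], [0.74, -0.02, 0, 0, 0, -0.58], [0.74, -0.02, 0, 0, 0, -0.88], [0.74, -0.02, 0, 0, 0, -0.88]]

```text
clock: 25.4
tool_pos: [0.56, 0.0563, 0.1379]
orientation: [180.0, 0.0, -48.6]
force: [-0.3, 0.8, -0.6]
opening: 0.0467
gripper_force: 0.0
```

>>> step_arm:
  steps:
    - [[0.33, 0.15, 0, 0, 0, -0.29], [0.68, 0.3, 0, 0, 0, -0.58], [0.68, 0.3, 0, 0, 0, -0.88], [0.68, 0.3, 0, 0, 0, -0.88], [0.68, 0.3, 0, 0, 0, -0.88]]

```text
clock: 25.9
tool_pos: [0.5823, -0.013, 0.1383]
orientation: [180.0, 0.0, -23.8]
force: [0.2, -0.4, -0.4]
opening: 0.0461
gripper_force: 0.0
```

Run:
```python
from h import *
plan(.5838,-.0123,.058,-23.3,1)
```

```text
now [ 0.5823 -0.013   0.1383] [ 1.7999e+02  3.0000e-02 -2.3800e+01]
[0.011, -0.012, 0.803] -0.017
```

>>> step_arm:
  steps:
    - [[0.01, -0.01, 0.2, 0, 0, -0.02], [0.01, -0.01, 0.45, 0, 0, -0.02], [0.01, -0.01, 0.65, 0, 0, -0.02], [0.01, -0.01, 0.75, 0, 0, -0.02], [0.01, -0.01, 0.8, 0, 0, -0.02], [0.01, -0.01, 0.8, 0, 0, -0.02]]

```text
clock: 26.5
tool_pos: [0.5839, -0.0126, 0.0585]
orientation: [180.0, 0.0, -22.9]
force: [-0.9, 0.0, 0.2]
opening: 0.0462
gripper_force: 0.0
```

>>> step_arm:
  steps:
    - [[0, 0, 0, 0, 0, 0], [0, 0, 0, 0, 0, 0], [0, 0, 0, 0, 0, 0], [0, 0, 0, 0, 0, 0], [0, 0, 0, 0, 0, 0], [0, 0, 0, 0, 0, 0], [0, 0, 0, 0, 0, 0]]
  jaw: 255

```text
clock: 27.2
tool_pos: [0.5845, -0.0123, 0.0589]
orientation: [-179.9, -0.0, -22.8]
force: [-0.2, 4.2, 2.0]
opening: 0.0088
gripper_force: 30.0
```

>>> step_arm:
  steps:
    - [[0, 0, 0, 0, 0, 0.2], [0, 0, 0, 0, 0, 0.4], [0, 0, 0, 0, 0, 0.6], [0, 0, 0, 0, 0, 0.75], [0, 0, 0, 0, 0, 0.85], [0, 0, 0, 0, 0, 0.85]]

```text
clock: 27.8
tool_pos: [0.5843, -0.0125, 0.0589]
orientation: [-179.9, -0.0, -47.2]
force: [-0.6, 5.2, 2.9]
opening: 0.0091
gripper_force: 30.0
```

>>> step_arm:
  steps:
    - [[0, 0, 0, 0, 0, 0.15], [0, 0, 0, 0, 0, 0.3], [0, 0, 0, 0, 0, 0.45], [0, 0, 0, 0, 0, 0.6], [0, 0, 0, 0, 0, 0.7], [0, 0, 0, 0, 0, 0.8], [0, 0, 0, 0, 0, 0.86], [0, 0, 0, 0, 0, 0.91], [0, 0, 0, 0, 0, 0.91], [0, 0, 0, 0, 0, 0.91]]

```text
clock: 28.8
tool_pos: [0.584, -0.0128, 0.0589]
orientation: [-180.0, 0.0, -73.2]
force: [-0.6, 3.7, 3.9]
opening: 0.009
gripper_force: 30.2
```

Run:
```python
from h import *
o=get_obs();print(o['moment'],o['orientation'])
```

```text
[1.92565028 0.71657233 0.19641901] [-1.79978518e+02  9.25620012e-03 -7.31932068e+01]
```

Release, lift, then move well clear towards -y for a final look.

>>> step_arm:
  steps:
    - [[0, 0, 0, 0, 0, 0], [0, 0, 0, 0, 0, 0], [0, 0, 0, 0, 0, 0], [0, 0, 0, 0, 0, 0], [0, 0, 0, 0, 0, 0], [0, 0, -0.3, 0, 0, 0], [0, 0, -0.6, 0, 0, 0], [0, 0, -1, 0, 0, 0], [0, 0, -1, 0, 0, 0]]
  jaw: 120

```text
clock: 29.7
tool_pos: [0.5874, -0.0128, 0.1645]
orientation: [-179.5, -0.1, -73.2]
force: [1.3, -0.6, -0.2]
opening: 0.0465
gripper_force: 0.0
```

>>> step_arm:
  steps:
    - [[0.4, 0, 0, 0, 0, 0], [0.8, 0, 0, 0, 0, 0], [1, 0.2, 0, 0, 0, 0], [1, 0.2, 0, 0, 0, 0]]

```text
clock: 30.1
tool_pos: [0.5923, -0.1173, 0.1581]
orientation: [179.9, 0.0, -73.4]
force: [-0.1, -0.1, 0.1]
opening: 0.0462
gripper_force: 0.0
```

>>> step_arm:
  steps:
    - [[0.4, 0, 0, 0, 0, 0], [0.8, 0, 0, 0, 0, 0], [1, 0.2, 0, 0, 0, 0], [1, 0.2, 0, 0, 0, 0], [1, 0.2, 0, 0, 0, 0]]

```text
clock: 30.6
tool_pos: [0.603, -0.2164, 0.1584]
orientation: [180.0, 0.0, -73.3]
force: [-0.2, -0.5, -0.5]
opening: 0.0465
gripper_force: 0.0
```

Run:
```python
from h import *
for n,c in(("scene",[.563,.057]),("top",[.560,.058])):
    p,d=snapshot(n);W=cloud(n,p,d);print(n)
    for w in wings(W,np.array(c),63.45,.052):print(w)
    if n=="scene":cv2.imwrite("pics/end.png",p[:,:,::-1])
print(get_obs()['clock'])
```

```text
scene
('a', 145, array([0.5397, 0.1268]), array([0.5411, 0.1256]), 'head', np.float64(107.9), 'val', np.float64(90.6))
('b', 134, array([0.4932, 0.0337]), array([0.4958, 0.034 ]), 'head', np.float64(-160.0), 'val', np.float64(88.5))
('c', 165, array([ 0.5863, -0.0128]), array([ 0.5874, -0.0129]), 'head', np.float64(107.6), 'val', np.float64(90.8))
('d', 162, array([0.6328, 0.0803]), array([0.6341, 0.0802]), 'head', np.float64(-160.1), 'val', np.float64(88.5))
top
('a', 135, array([0.5367, 0.1278]), array([0.5358, 0.1272]), 'head', np.float64(108.4), 'val', np.float64(90.1))
('b', 129, array([0.4902, 0.0347]), array([0.4889, 0.0344]), 'head', np.float64(-161.5), 'val', np.float64(89.9))
('c', 74, array([ 0.5833, -0.0118]), array([ 0.5799, -0.005 ]), 'head', np.float64(108.1), 'val', np.float64(90.3))
('d', 126, array([0.6298, 0.0813]), array([0.628, 0.081]), 'head', np.float64(-160.8), 'val', np.float64(89.3))
30.7
```

View pics/end.png

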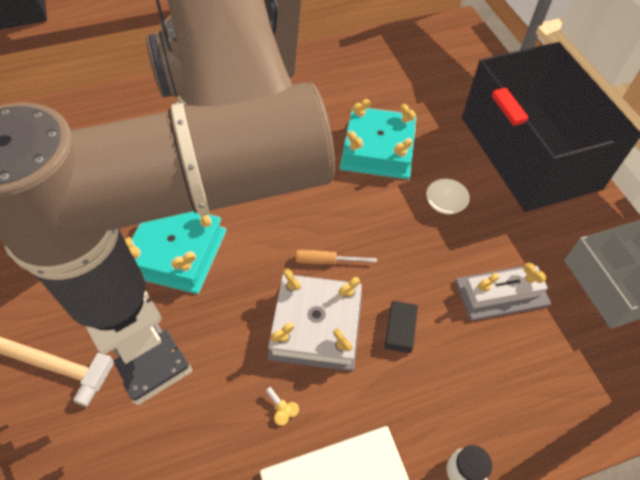

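All four wings, at (291,280), (349,288), (283,334) and (343,341), lie along the diagonals. The arm is clear and nothing else has moved.

```bash
python3 -c "
from plant import *
print(close_job())"
```

```text
the job is handed in; nothing more can be done
None
```

The job is handed in at about 31 s: screws b and d were brought to half way, then all four were tightened to their stops in the order d, b, a, c, and the final images read each one at about 90°.

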